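Hang a second printing block on the drying hook

TASK

Take the red-faced printing block out of the drying rack and hang it by its hole on the steel hook, in front of the blue-faced block that already hangs there. Slide it back along the hook so that it pushes the blue block back until you feel both press against the sprung orange pad; keep a gentle press there for about a second, without forcing it, then let go so that both blocks are left hanging together, well back on the hook. The blue block must stay on the hook, and the green-faced block, the jar and the bottle must be left alone.

Things in the scene. Friction and masses are not known exactly. Their poses are not given: they have to be found in the camera images.
- stand: Fixed hook stand. Grey base 12 mm thick, local x -105 to +145 mm, 110 wide; dark post (top 168 mm high) at its far end, its front at local x = +120 mm; a level round steel prong, 10 mm thick, runs from the post along local -x, its axis at local y = 0, 150 mm above the table. Origin: on the table, under the prong's axis; z up.
- hook_tip (a point): Where the straight prong ends and turns up: on the prong's axis, local x = -55 mm of the stand. The upturned end reaches to local x = -63 mm and its top is 165 mm above the table. The axes are the stand's.
- hook_root (a point): Where the prong's axis meets the post, local x = +120 mm. In front of it, behind the blue block, is a black collar with a sprung orange pad, 52 mm across, facing the tip. The collar's place changes and is not measured: the pad's free face is at local x = +40 to +82 mm. The pad yields up to 6 mm, at 3 N per mm, and returns slowly. A gentle press is about 4 to 8 N; over 12 N is forcing.
- block_hung: Blue-faced wooden printing block (blue on both faces and the top edge) hanging on the prong: 23 mm thick (x), 50 wide (y), 110 tall (z), 80 to 170 g, with a 30 mm round hole through its thickness, centred 85 mm above its underside. Origin: centre of its underside; z up, -x towards the prong's tip. It slides when pushed with 1 to 2 N and starts 10 to 60 mm in front of the pad.
- block_hung_hole (a point): Centre of the blue block's hole, halfway through its thickness. Hanging, the top of the hole rests on the prong, so this point is 140 mm above the table. A block that is held down on the prong drags on it, and the drag adds to the force felt: carry the red one 1 to 3 mm clear while sliding and pressing.
- block_new: Red-faced printing block (both faces and top edge red): 23 mm thick (x), 60 wide (y), 110 tall (z), hole and weight range as the blue one, standing upright in one of the rack's two pockets. Origin: centre of its underside; z up. Either face may be in front when hung. Best gripped from above across its 60 mm width.
- block_new_hole (a point): Centre of the red block's hole, 85 mm above its underside, 25 mm below its top, halfway through its thickness.
- rack: Fixed plywood drying rack: an open box 91 (x) x 76 (y) x 34 mm high, walls and floor 6 mm, with a middle wall: two pockets about 36 x 64 mm, 28 mm deep, centred at local x = -21 and +21 mm. Origin: centre of its underside.
- block_spare: Green-faced printing block, size as the red one, in the rack's other pocket; leave it there. Origin: centre of its underside.
- ink_jar: Grey ink jar with a black lid, 64 mm across and 60 mm high, on the table between rack and stand; leave it standing. Origin: centre of its underside.
- ink_bottle: Yellow ink bottle with a white cap, 60 mm across and 140 mm high, on the table farther off; leave it standing. Origin: centre of its underside.

How it is judged:
On the way, in this order (a step that is already met when the one before it is completed fails the run):
1. the red block is on the hook: the prong passes through its hole, behind the upturned tip and in front of the blue block (x of block_new_hole in the frame of stand between -0.04 and 0.06 m and y of block_new_hole in the frame of stand between -0.012 and 0.012 m and z of block_new_hole in the frame of stand between 0.132 and 0.163 m), for 0.1 s.
2. the red block presses the blue block back against the sprung pad with more than 2.5 N, for 0.4 s (contact force between block_new and block_hung above 2.5 N and contact force between block_hung and stand above 3 N and x of block_new_hole in the frame of stand between -0.04 and 0.09 m), for 0.4 s.
At the end, for the whole second after the job is handed in: Both blocks hang still on the prong by their holes (hole centres 134-147 mm high, within 8 mm of its line), upright within 8 deg, square within 14 deg, the red one in front, hole centres under 32 mm apart, the blue one over 5 mm from its start; red block released (x of block_new_hole in the frame of stand between -0.03 and 0.09 m and y of block_new_hole in the frame of stand between -0.008 and 0.008 m and z of block_new_hole in the frame of stand between 0.134 and 0.147 m and x of block_hung_hole in the frame of stand between 0 and 0.09 m and y of block_hung_hole in the frame of stand between -0.008 and 0.008 m and z of block_hung_hole in the frame of stand between 0.134 and 0.147 m and distance between block_new_hole and block_hung_hole below 0.032 m and distance of block_hung_hole from where it was at the start of the episode above 0.005 m and angle between each of block_new, block_hung's own z axis and vertical below 0.15 rad and angle between the x axis of each of block_new, block_hung and the x axis of stand, either way round below 0.25 rad and linear speed of each of block_new, block_hung below 0.03 m/s and contact force between the fingers and block_new below 0.1 N); the robot touches nothing.
It fails at once if the red block is forced against the blue block (over 12 N) (contact force between block_new and block_hung above 12 N).
It fails at once if the red block is forced against the hook or stand (over 15 N) (contact force between block_new and stand above 15 N).
It fails at once if the blue block is forced against the hook or pad (over 15 N) (contact force between block_hung and stand above 15 N).
It fails at once if the blue block is lifted or knocked off the hook (z of block_hung_hole in the frame of stand below 0.125 m or z of block_hung_hole in the frame of stand above 0.158 m or x of block_hung_hole in the frame of stand below -0.03 m).
It fails at once if the green block, the jar or the bottle is disturbed (moved over 15 mm) (distance of any of block_spare, ink_jar, ink_bottle from where it was at the start of the episode above 0.015 m).
It also fails if it takes over 62 s, if anything falls off the work surface, if the arm or the gripper's body presses on something with over 40 N, if the wrist force passes 120 N, or if a joint passes its speed limit or range.

ROBOT

A 6-joint arm with a two-finger parallel gripper is mounted at the origin on the work surface. World frame = base frame: x ahead of the robot, y to its left, z up, the work surface at z = 0. Lengths are in m, angles in rad, forces in N, time in s.
With the tool pointing down it reaches from about 0.375 to 0.9 m from the base axis. Payload 3.1 kg.
Tool frame: the origin (TCP) lies on the centre line of the jaws, within the pads' length; the fingertips stand 8 mm ahead of it and the grasp point (between the pads) lies 11 mm behind it; z points along the fingers, y is the line along which they close (so a half turn about z gives the same grasp; the last joint's range is limited). The gripper opens to 87 mm and grips with 3 to 60 N. Pads are 19 mm wide; open, the fingers measure 117 mm over their backs; the gripper's body (75 mm by 190 mm) begins 51 mm behind the grasp point.
Start: joints at [-1.478, 0.527, 1.433, -0, 1.181, -0.178], TCP at [0.167, -0.602, 0.231] pointing down, gripper open.
Joint ranges: [-3.08, 3.08], [-0.75, 2.2], [0.22, 2.44], [-1.43, 4.57], [0, 2.65], [-2.85, 2.85]. Speed limits (rad/s): [2.79, 2.79, 3.14, 3.14, 3.14, 3.14].

INTERFACE

Orientations are given as a unit quaternion [x, y, z, w].
In Python, from rig import robot gives the robot as it stands. The module is installed in compiled form; this text tells all that it offers.
- The arm moves only by the tool send_rows, never from a script. Its argument "increments" is one flat list of numbers, 7 for each row, row after row: the turn, a rotation vector about the world's x, y, z in rad, then the shift along the world's x, y, z in cm, then the opening, from 0 (shut) to 1 (fully open). A call has 1 to 20 rows; each row shifts and turns the commanded pose from where the row before left it; what a row does not reach is not made up. A row lasts 1/12 s, in which the tool goes at most 41.7 mm and 7.16 degrees, less where a joint would pass 70% of its speed; a pose out of reach is approached as far as the arm can. A call is refused whole if a number of a shift passes 4.17 or a number of a turn 0.125, either way. A call with a gripper value outside its range is refused whole. The fingers move at their own pace and stop on an object; "newtons" is the grip in N (left out, the last holds). Time passes only in rows, so rows that do not move let the fingers close. It gives the time, the measured TCP pose, the force, the opening and the grip force at its end, in the units of the state.
- robot.get_obs(): the state, without advancing time (a new reading comes with each control period).
- robot.camera(name): name is "scene" or "side" or "wrist"; returns a dict with "image" (400x640x3 uint8, red, green, blue), "range_z" (400x640 float32, m along the optical axis (not along the pixel's ray), 0 where there is no reading), "fx", "fy", "cx", "cy" (pixels), "R" (3x3) and "t" (3): a world point X has camera coordinates R X + t. Camera axes: x right, y down, z forward; pixel columns grow to the right and rows downward; lengths in m; the calibration is good to about 2 mm. A picture is of the moment at which its call begins.
- robot.hand_in(): hands the job in; it is judged then, once.
The state is a dict: "time": time; "q": joint angles; "joint_velocities": joint speeds; "joint_torque": joint torques, N m; "position": TCP position; "tool_rot": TCP orientation; "ft_force": force on the tool from outside, world axes, zero at the start; "moment": the same for the moment, N m; "grip_width": finger opening in m; "grip_force": force on a finger pad.
Only numpy, scipy, OpenCV 4.12 (cv2) and the standard library are available. Lean on these libraries where they do the work, as an engineer would, in place of code of your own. Each camera call takes 0.05 s, during which the arm holds its last target. There are 200 camera calls.

## Working session

There is one attempt and no reset: what is moved stays moved. The work goes in short steps, Python scripts to look and compute and a tool call to move; the robot and the scene stay as the last step left them, time stands still between calls to the robot, and variables do not carry over. Pictures are saved under pics/ and viewed, at most 10 in all, crops included, and the job is handed in when it is done.

Besides the shell and the picture viewer there is one more tool, called after "Request:" as a command line: name --argument value ..., lists and objects as JSON in quotes. send_rows: Moves the arm, as the interface text tells. Its arguments: {"type":"object","properties":{"increments":{"type":"array"},"newtons":{"type":"number"}},"required":["increments"]}

```bash
mkdir -p pics; cat > h.py <<'E'
import numpy as np, cv2
from rig import robot
def cloud(c):
    z=c["range_z"]; v,u=np.mgrid[0:400,0:640]
    P=np.stack([(u-c["cx"])/c["fx"]*z,(v-c["cy"])/c["fy"]*z,z],-1)
    W=(P-c["t"])@c["R"]; W[z==0]=np.nan
    return W
def save(n,im): cv2.imwrite("pics/"+n,cv2.cvtColor(im,cv2.COLOR_RGB2BGR))
E
python3 - <<'E'
from h import *
a=robot.camera("scene");b=robot.camera("side")
np.savez("c0.npz",**{k+"_"+n:c[k] for n,c in(("scene",a),("side",b)) for k in c})
im=np.vstack([a["image"],b["image"]]); save("a.png",cv2.resize(im,(480,600),interpolation=cv2.INTER_AREA))
for c in(a,b):
    W=cloud(c);hsv=cv2.cvtColor(c["image"],cv2.COLOR_RGB2HSV);H,S,V=[hsv[...,i].astype(int) for i in range(3)]
    print("cam",-c["R"].T@c["t"])
    for n,m in dict(red=(H<5)|(H>172),orange=(H>=6)&(H<16),yellow=(H>20)&(H<34),green=(H>40)&(H<85),blue=(H>98)&(H<128)).items():
        m=m&(S>120)&(V>50)&np.isfinite(W[...,2])
        if m.sum()<20: print(n,m.sum());continue
        p=W[m]; vv,uu=np.where(m)
        print(n,m.sum(),"uv",np.median(uu),np.median(vv),"lo",np.percentile(p,2,0).round(3),"med",np.median(p,0).round(3),"hi",np.percentile(p,98,0).round(3))
o=robot.get_obs();print(o["time"],o["position"],o["tool_rot"],o["ft_force"])
E
```

```text
cam [ 1.05676812 -0.47944948  0.93974107]
red 4177 uv 371.0 42.0 lo [-1.027  0.013 -0.133] med [0.3   0.481 0.003] hi [0.531 0.73  0.126]
orange 6613 uv 231.0 210.0 lo [-0.446 -0.467 -0.39 ] med [ 0.523 -0.232  0.001] hi [0.927 1.429 0.158]
yellow 1481 uv 410.0 53.0 lo [ 0.347 -0.059  0.005] med [0.4   0.735 0.087] hi [0.801 0.786 0.129]
green 6364 uv 223.0 267.0 lo [-0.71  -0.625 -0.25 ] med [ 0.472 -0.126  0.001] hi [0.947 0.696 0.04 ]
blue 4613 uv 285.0 222.0 lo [-0.201 -0.293 -0.003] med [0.59  0.034 0.001] hi [0.948 0.584 0.166]
cam [0.26557312 0.68764036 0.614791  ]
red 437 uv 321.0 275.0 lo [ 0.51  -0.561  0.009] med [0.529 0.211 0.116] hi [0.644 0.242 0.117]
orange 9034 uv 350.0 178.0 lo [-0.104 -1.522 -0.142] med [ 0.555 -0.182  0.001] hi [0.94  0.38  0.248]
yellow 735 uv 276.0 196.0 lo [ 0.503 -0.046  0.002] med [ 0.761 -0.011  0.084] hi [0.796 0.251 0.12 ]
green 20267 uv 437.0 56.0 lo [ 0.24 -2.4  -0.58] med [ 0.899 -2.376 -0.118] hi [ 1.649 -0.126  0.175]
blue 3639 uv 463.0 242.0 lo [ 0.058 -0.737 -0.002] med [0.441 0.035 0.001] hi [0.929 0.523 0.164]
0.1 [ 0.16715396 -0.60160009  0.22967801] [ 9.90848625e-01  1.34974418e-01  5.00779830e-05 -9.52068727e-04] [-0.61967298  0.00879055  0.38039101]
```

View pics/a.png

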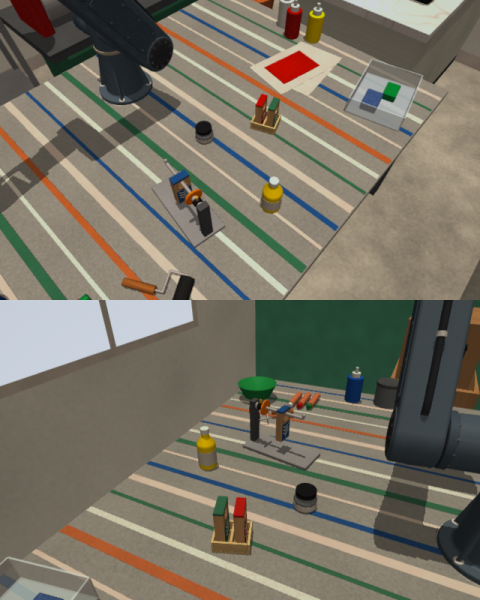

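The picture shows the rack with the red block at scene (349,144), side (321,273), green beside it. The stand is at scene (250,265) with the tip pointing towards the robot, the jar is at (272,175), and the bottle at (362,260).

```bash
cat > m.py <<'E'
from h import *
d=np.load("c0.npz")
for n in("scene","side"):
    c={k:d[k+"_"+n] for k in("image","range_z","fx","fy","cx","cy","R","t")}
    W=cloud(c);hsv=cv2.cvtColor(c["image"],cv2.COLOR_RGB2HSV).astype(int);H,S,V=hsv[...,0],hsv[...,1],hsv[...,2]
    x,y,z=W[...,0],W[...,1],W[...,2]
    red=((H<5)|(H>172))&(S>110);blue=(H>98)&(H<128)&(S>100);green=(H>40)&(H<85)&(S>90);ora=(H>=6)&(H<20)&(S>150)
    rk=(abs(x-.53)<.12)&(abs(y-.22)<.1)
    st=(x>.4)&(x<.8)&(abs(y+.1)<.25)
    dark=(V<75)
    M=dict(redtop=red&rk&(z>.108)&(z<.125),greentop=green&rk&(z>.108)&(z<.125),
      rackrim=rk&(z>.029)&(z<.038)&~red&~green&(S>70),
      bluetop=blue&st&(z>.158)&(z<.172),blueall=blue&st&(z>.06)&(z<.172),orange=ora&st&(z>.1)&(z<.19),
      base=st&(z>.009)&(z<.016)&(S<60),post=st&dark&(z>.16)&(z<.175),prong=st&(S<60)&(z>.143)&(z<.168)&~dark)
    print(n)
    for k,m in M.items():
        p=W[m]
        if len(p)<5: print(k,len(p));continue
        vv,uu=np.where(m)
        r=cv2.minAreaRect((p[:,:2]*1000).astype(np.float32))
        print(k,len(p),"uv",uu.mean().round(),vv.mean().round(),"rect",np.round(r[0],1),np.round(r[1],1),round(r[2],1),"z",np.median(p[:,2]).round(4),"lo",np.percentile(p,3,0).round(3),"hi",np.percentile(p,97,0).round(3))
        np.save(f"{n}_{k}.npy",p)
    u0,v0,w,h=((200,200,160,140) if n=="scene" else (300,110,160,140))
    save(f"crop_{n}.png",cv2.resize(c["image"][v0:v0+h,u0:u0+w],None,fx=3.5,fy=3.5,interpolation=cv2.INTER_CUBIC))
im=np.vstack([cv2.imread("pics/crop_scene.png"),cv2.imread("pics/crop_side.png")]);cv2.imwrite("pics/b.png",cv2.resize(im,(343,600),interpolation=cv2.INTER_AREA))
E
python3 m.py
```

```text
scene
redtop 160 uv 348.0 134.0 rect [526.6 210.3] [23.  63.1] 19.8 z 0.1161 lo [0.511 0.181 0.111] hi [0.544 0.237 0.12 ]
greentop 146 uv 365.0 139.0 rect [570. 224.] [20.9 60. ] 20.0 z 0.116 lo [0.557 0.197 0.111] hi [0.586 0.25  0.119]
rackrim 235 uv 354.0 163.0 rect [546.6 215.9] [91.3 81.2] 20.2 z 0.0332 lo [0.51  0.171 0.029] hi [0.598 0.261 0.037]
bluetop 254 uv 238.0 236.0 rect [ 583.7 -207.4] [50.3 24.5] 80.9 z 0.1652 lo [ 0.572 -0.231  0.161] hi [ 0.597 -0.184  0.167]
blueall 330 uv 240.0 240.0 rect [ 568.5 -120.6] [218.8 364.6] 82.2 z 0.1646 lo [ 0.572 -0.23   0.065] hi [ 0.598 -0.184  0.167]
orange 389 uv 252.0 257.0 rect [ 627.  -215.9] [49.8 97.8] 79.7 z 0.1527 lo [ 0.582 -0.242  0.121] hi [ 0.671 -0.189  0.176]
base 2656 uv 247.0 283.0 rect [ 536.  -165.4] [213.8 402. ] 50.4 z 0.0122 lo [ 0.466 -0.272  0.009] hi [ 0.709 -0.16   0.015]
post 114 uv 261.0 268.0 rect [ 645.5 -224.3] [ 49.  121.9] 75.0 z 0.1629 lo [ 0.59  -0.243  0.16 ] hi [ 0.708 -0.199  0.169]
prong 298 uv 244.0 244.0 rect [ 682.1 -168.2] [325.4 142.8] 31.9 z 0.1556 lo [ 0.513 -0.237  0.15 ] hi [ 0.701 -0
[... 427 characters left out ...]
3.1] 78.2 z 0.1645 lo [ 0.572 -0.229  0.162] hi [ 0.597 -0.181  0.166]
blueall 184 uv 379.0 158.0 rect [ 583.8 -205.8] [53.7 23.8] 79.4 z 0.1628 lo [ 0.57  -0.227  0.062] hi [ 0.596 -0.181  0.166]
orange 197 uv 353.0 143.0 rect [ 624.4 -212.4] [ 54.4 103.3] 81.3 z 0.1566 lo [ 0.597 -0.235  0.127] hi [ 0.672 -0.184  0.174]
base 2170 uv 378.0 203.0 rect [ 524.  -151.4] [213.7 437.8] 49.9 z 0.0115 lo [ 0.46  -0.26   0.009] hi [ 0.7   -0.129  0.014]
post 104 uv 351.0 139.0 rect [ 640.3 -211.7] [ 48.6 137.7] 81.7 z 0.1641 lo [ 0.572 -0.236  0.16 ] hi [ 0.707 -0.18   0.169]
prong 173 uv 380.0 150.0 rect [ 600.5 -203.6] [ 20.  184.6] 77.6 z 0.1533 lo [ 0.511 -0.222  0.148] hi [ 0.687 -0.188  0.163]
```

View pics/crop_scene.png

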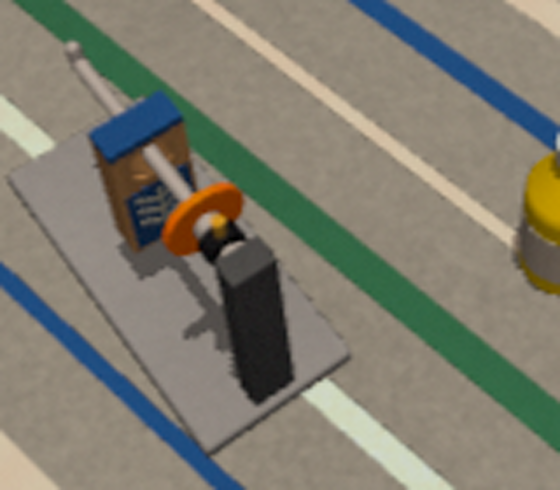

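```bash
python3 - <<'E'
from h import *
d=np.load("c0.npz")
for n in("scene","side"):
    p=np.load(f"{n}_base.npy")
    k=(p[:,0]>.44)&(p[:,0]<.75)&(p[:,1]<-.1)&(p[:,1]>-.31)
    q=p[k,:2]*1000
    # keep dense
    from scipy.spatial import cKDTree
    t=cKDTree(q);cnt=np.array([len(a) for a in t.query_ball_point(q,8)]);q=q[cnt>8]
    r=cv2.minAreaRect(q.astype(np.float32));print(n,"base",r)
    p=np.load(f"{n}_prong.npy")*1000
    k=(p[:,0]>505)&(p[:,0]<570)&(p[:,1]>-215)&(p[:,1]<-160)
    q=p[k];print("prong",len(q),q[:,0].min(),q[:,0].max(),"z",np.percentile(q[:,2],[5,50,95]))
    b=q[q[:,2]<158]
    l=cv2.fitLine(b[:,:2].astype(np.float32),cv2.DIST_HUBER,0,.01,.01).ravel();print("line",l,np.degrees(np.arctan2(l[1],l[0])))
    print("upturn",q[q[:,2]>159].mean(0) if (q[:,2]>159).any() else None)
    p=np.load(f"{n}_post.npy")*1000;k=p[:,0]>680;print("post",cv2.minAreaRect(p[k,:2].astype(np.float32)))
    p=np.load(f"{n}_orange.npy")*1000;k=(p[:,0]>600)&(p[:,0]<650);q=p[k];print("pad",q.mean(0),q.min(0),q.max(0))
E
```

```text
scene base ((587.96435546875, -208.93820190429688), (110.09942626953125, 251.2747039794922), 79.95852661132812)
prong 117 508.01450092659974 564.5818431370681 z [150.93116359 154.93873419 164.29237184]
line [ 9.8860008e-01 -1.5056540e-01  5.3803418e+02 -2.0069698e+02] -8.659694
upturn [ 512.76600477 -195.46984907  163.63694695]
post ((696.6121215820312, -228.11354064941406), (29.726642608642578, 20.24109649658203), 76.96430206298828)
pad [ 648.05650529 -236.94484452  163.11192042] [ 645.2996758  -244.86795734  135.90879355] [ 649.90462263 -215.38997484  176.25033254]
side base ((587.7911376953125, -204.4617156982422), (110.862548828125, 246.9857177734375), 79.4319076538086)
prong 100 509.097722560655 568.8658214790435 z [148.35846086 153.58131632 163.12851381]
line [ 9.8485309e-01 -1.7339091e-01  5.3873779e+02 -1.9414638e+02] -9.985032
upturn [ 512.69247283 -190.25857263  162.10783288]
post ((697.5101318359375, -224.03028869628906), (28.031898498535156, 21.6706600189209), 86.28450775146484)
pad [ 644.39045428 -225.92293552  155.27672738] [ 600.0834948  -241.53679293  131.05841578] [ 649.99160069 -181.66077676  173.25325381]
```

Request:
send_rows --increments '[0,0,0.004,1.9,3.3,0.15,1,0,0,0.004,1.9,3.3,0.15,1,0,0,0.004,1.9,3.3,0.15,1,0,0,0.004,1.9,3.3,0.15,1,0,0,0.004,1.9,3.3,0.15,1,0,0,0.004,1.9,3.3,0.15,1,0,0,0.004,1.9,3.3,0.15,1,0,0,0.004,1.9,3.3,0.15,1,0,0,0.004,1.9,3.3,0.15,1,0,0,0.004,1.9,3.3,0.15,1,0,0,0.004,1.9,3.3,0.15,1,0,0,0.004,1.9,3.3,0.15,1,0,0,0.004,1.1,3.4,0,1,0,0,0.004,1.1,3.4,0,1,0,0,0.004,1.1,3.4,0,1,0,0,0.004,1.1,3.4,0,1,0,0,0.004,1.1,3.4,0,1,0,0,0.004,1.1,3.4,0,1,0,0,0.004,1.1,3.4,0,1,0,0,0.004,1.1,3.4,0,1]'

```text
time: 1.77
position: [0.4831, 0.0677, 0.2483]
tool_rot: [0.985, 0.175, -0.0, -0.0]
ft_force: [0.0, 0.2, -0.1]
grip_width: 0.0872
grip_force: 0.0
```

Request:
send_rows --increments '[0,0,0,1.1,3.6,-1,1,0,0,0,1.1,3.6,-1,1,0,0,0,1.1,3.6,-1,1,0,0,0,1.1,3.6,-1,1,0,0,0,0,0,0,1]'

```text
time: 2.18
position: [0.5277, 0.2154, 0.2063]
tool_rot: [0.984, 0.177, -0.0, -0.001]
ft_force: [0.4, 0.3, -0.1]
grip_width: 0.0872
grip_force: 0.0
```

```bash
python3 - <<'E'
from h import *
from scipy.spatial.transform import Rotation as Ro
o=robot.get_obs();R=Ro.from_quat(o["tool_rot"]).as_matrix()
print(o["time"],o["position"],np.degrees(np.arctan2(R[1,1],R[0,1])),R[:,2])
c=robot.camera("wrist");save("w.png",c["image"]);W=cloud(c)
hsv=cv2.cvtColor(c["image"],cv2.COLOR_RGB2HSV).astype(int)
m=((hsv[...,0]<5)|(hsv[...,0]>172))&(hsv[...,1]>110)&(abs(W[...,2]-.116)<.008)
p=W[m];print(m.sum(),p.mean(0) if m.sum() else 0,cv2.minAreaRect((p[:,:2]*1000).astype(np.float32)) if m.sum() else 0)
E
```

```text
2.1833 [0.52767072 0.21544991 0.20633368] -69.60841499105223 [-8.62961889e-04  2.55465168e-03 -9.99996365e-01]
2240 [0.52855732 0.21018258 0.11688767] ((527.3945922851562, 209.77725219726562), (24.058513641357422, 60.33641052246094), 21.30219078063965)
```

View pics/w.png

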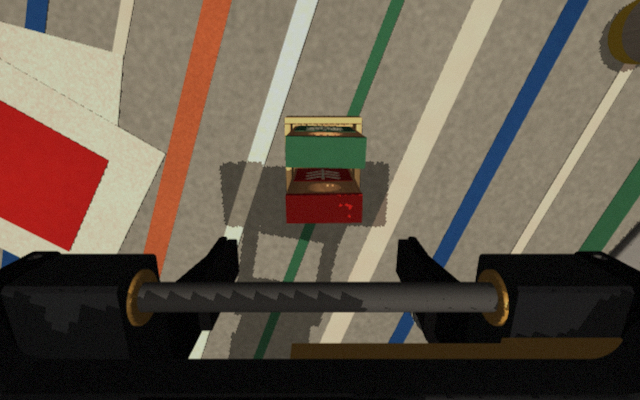

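The wrist picture shows the red top at (323,208), midway between the fingers (237 and 400) and square to them. Descending.

Request:
send_rows --increments '[0,0,0,0,-0.4,0,1,0,0,0,0,0,-2,1,0,0,0,0,0,-2,1,0,0,0,0,0,-2,1,0,0,0,0,0,-2,1,0,0,0,0,0,-2,1,0,0,0,0,0,-1.2,1,0,0,0,0,0,-0.4,1,0,0,0,0,0,0,1,0,0,0,0,0,0,0,0,0,0,0,0,0,0,0,0,0,0,0,0,0,0,0,0,0,0,0,0,0,0,0,0,0,0,0,0,0,0,0,0,0,0]' --newtons 30

```text
time: 3.48
position: [0.5276, 0.2061, 0.0932]
tool_rot: [0.985, 0.175, 0.001, -0.0]
ft_force: [-0.9, 0.9, 2.7]
grip_width: 0.0598
grip_force: 29.6
```

Request:
send_rows --increments '[0,0,0,0,0,1,0,0,0,0,0,0,2.4,0,0,0,0,0,0,2.4,0,0,0,0,0,0,2.4,0,0,0,0,0,0,2.4,0,0,0,0,0,0,2.4,0,0,0,-0.066,-0.5,-1.6,0,0,0,0,-0.066,-0.5,-3.2,0,0,0,0,-0.066,-0.5,-3.2,0,0,0,0,-0.066,-0.5,-3.2,0,0,0,0,-0.066,-0.5,-3.2,0,0,0,0,-0.066,-0.5,-3.2,0,0,0,0,-0.066,-0.5,-3.2,0,0,0,0,-0.066,-0.5,-3.2,0,0,0,0,0,-0.5,-3.2,0,0,0,0,0,-0.5,-3.2,0,0,0,0,0,-0.5,-3.2,0,0,0,0,0,-0.3,-3.2,0,0,0,0,0,0,-2.2,0,0,0,0,0,0,0,0,0]'

```text
time: 5.15
position: [0.4698, -0.189, 0.2232]
tool_rot: [0.996, -0.091, 0.001, 0.002]
ft_force: [-0.5, 0.2, -2.2]
grip_width: 0.06
grip_force: 29.6
```

Request:
send_rows --increments '[0,0,0,0,0,0,0,0,0,0,0,0,0,0,0,0,0,0,0,0,0]'

```text
time: 5.4
position: [0.4687, -0.1828, 0.2225]
tool_rot: [0.996, -0.088, -0.001, -0.0]
ft_force: [-0.2, 0.4, -2.1]
grip_width: 0.06
grip_force: 29.6
```

```bash
python3 - <<'E'
from h import *
from scipy.spatial.transform import Rotation as Ro
o=robot.get_obs();R=Ro.from_quat(o["tool_rot"]).as_matrix();tcp=o["position"]
print(o["time"],tcp,np.degrees(np.arctan2(R[1,0],R[0,0])),R[:,2],o["ft_force"],o["grip_width"])
ims=[]
for n in("scene","side","wrist"):
    c=robot.camera(n);W=cloud(c);ims.append(c["image"])
    hsv=cv2.cvtColor(c["image"],cv2.COLOR_RGB2HSV).astype(int)
    red=((hsv[...,0]<5)|(hsv[...,0]>172))&(hsv[...,1]>110)&(np.linalg.norm(W-tcp,axis=-1)<.13)
    p=W[red];
    if len(p)<10: print(n,len(p));continue
    print(n,len(p),"zpct",np.percentile(p[:,2],[2,50,90,99]).round(4))
    t=p[p[:,2]>tcp[2]+.016]
    if len(t)>10: print(" top",len(t),np.median(t[:,2]),cv2.minAreaRect((t[:,:2]*1000).astype(np.float32)))
    # face plane
    f=p[p[:,2]<tcp[2]+.012]
    if len(f)>30:
        q=f-f.mean(0);s=np.linalg.svd(q,full_matrices=False);print(" face",len(f),f.mean(0),s[2][2])
def crop(im,u,v):return cv2.resize(im[v:v+130,u:u+180],None,fx=3,fy=3,interpolation=cv2.INTER_CUBIC)[:290]
save("p1.png",np.vstack([cv2.resize(ims[0][160:340,130:400],(540,290)),cv2.resize(ims[1][80:260,290:560],(540,290))]))
E
```

```text
5.4 [ 0.46872569 -0.18281137  0.22247963] -10.083058517985027 [-1.02160037e-03  9.75924751e-04 -9.99999002e-01] [-0.15150353  0.35973671 -2.0626204 ] 0.060017959964773285
scene 601 zpct [0.1428 0.2426 0.2483 0.2562]
 top 316 0.24675325809196041 ((476.6094665527344, -187.02037048339844), (77.98715209960938, 43.4820556640625), 89.27619171142578)
 face 284 [ 0.48098962 -0.18253052  0.1685025 ] [ 0.98853448 -0.15097661  0.00237735]
side 219 zpct [0.1422 0.189  0.2466 0.2866]
 top 83 0.24569901437688083 ((457.4605407714844, -152.63943481445312), (18.82451629638672, 128.2237091064453), 5.961259365081787)
 face 136 [ 0.46042413 -0.17732295  0.16846007] [ 9.88183368e-01 -1.53275176e-01  5.93211862e-04]
wrist 6591 zpct [0.1457 0.2468 0.2933 0.3254]
 top 4960 0.2474144641368596 ((482.199951171875, -185.7694549560547), (171.4443359375, 47.776344299316406), 79.97412872314453)
 face 1624 [ 0.48244574 -0.18318641  0.17500633] [ 9.87211909e-01 -1.59411123e-01  8.59978681e-04]
```

View pics/p1.png

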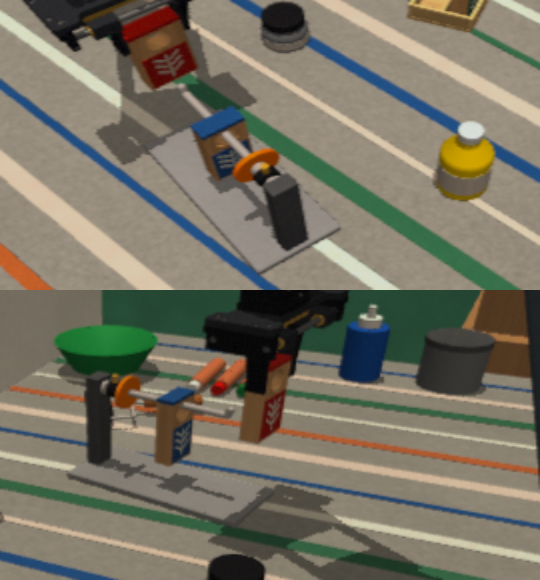

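Upright and square, with the red block at scene-panel (165,55) in front of the tip at (185,95). Lowering to tip height and centring.

Request:
send_rows --increments '[0,0,0,0,-0.13,-1.65,0,0,0,0,-0.05,-0.13,-1.65,0,0,0,0,0,0,-1.65,0,0,0,0,0,0,-1.65,0,0,0,0,0,0,0,0,0,0,0,0,0,0,0,0,0,0,0,0,0,0]'

```text
time: 6.13
position: [0.4693, -0.1868, 0.1572]
tool_rot: [0.996, -0.088, 0.001, 0.0]
ft_force: [0.1, 0.3, -1.0]
grip_width: 0.0599
grip_force: 29.6
```

```bash
python3 - <<'E'
from h import *
o=robot.get_obs();tcp=o["position"];print(o["time"],tcp,o["ft_force"])
X=np.array([.9845,-.1754,0]);Y=np.array([.1754,.9845,0]);O=np.array([.5682,-.2032,0])
ims=[]
for n in("scene","side"):
    c=robot.camera(n);W=cloud(c)
    L=np.stack([(W-O)@X,(W-O)@Y,W[...,2]],-1)*1000
    print(n,"tcp local",(tcp-O)@X*1000,(tcp-O)@Y*1000)
    hsv=cv2.cvtColor(c["image"],cv2.COLOR_RGB2HSV).astype(int)
    red=((hsv[...,0]<5)|(hsv[...,0]>172))&(hsv[...,1]>110)
    near=(abs(L[...,1])<45)&(L[...,2]>60)&(L[...,2]<190)
    f=L[near&red&(abs(L[...,0]+101)<25)&(L[...,2]<165)]
    print(" face",len(f),np.median(f[:,0]),"y",np.percentile(f[:,1],[1,99]),"z",np.percentile(f[:,2],[1,99]))
    t=L[near&red&(abs(L[...,0]+101)<25)&(L[...,2]>174)];print(" top z",len(t),np.median(t[:,2]) if len(t) else 0)
    pr=L[(L[...,0]>-70)&(L[...,0]<-5)&(abs(L[...,1])<15)&(L[...,2]>135)&(L[...,2]<175)]
    for a,b in((-70,-55),(-55,-40),(-40,-20)):
        q=pr[(pr[:,0]>a)&(pr[:,0]<b)];print(" prong",a,len(q),"x",q[:,0].min() if len(q) else 0,"y",np.percentile(q[:,1],[5,50,95]) if len(q) else 0,"z",np.percentile(q[:,2],[5,50,95]) if len(q) else 0)
    # project expected hole/prong
    P=O+X*-.055+np.array([0,0,.15]);q=c["R"]@P+c["t"];u,v=int(c["fx"]*q[0]/q[2]+c["cx"]),int(c["fy"]*q[1]/q[2]+c["cy"])
    ims.append(cv2.resize(c["image"][v-37:v+38,u-65:u+65],(520,300),interpolation=cv2.INTER_CUBIC))
save("p2.png",np.vstack(ims))
E
```

```text
6.1333 [ 0.46932051 -0.18675891  0.15720857] [ 0.07814382  0.26527996 -0.96197654]
scene tcp local -100.23062543443571 -1.157204560908389
 face 205 -88.15363300998874 y [-24.28719665  27.10735935] z [ 74.98151961 132.62333005]
 top z 280 181.24688208063253
 prong -70 16 x -60.42167685929641 y [-5.54040187 -2.1719173   1.96537655] z [157.56846567 162.50362376 165.81344667]
 prong -55 33 x -54.291538562746375 y [-6.13154411 -2.42857246  2.00146827] z [151.44319219 155.29397029 159.85243668]
 prong -40 39 x -39.97310493849312 y [-6.14205551 -2.62093324  2.08640125] z [151.0616682  153.76024256 156.30189179]
side tcp local -100.23062543443571 -1.157204560908389
 face 121 -109.17788529489978 y [-23.06885651  26.65378577] z [ 75.56109375 133.98421968]
 top z 53 180.6617140323836
 prong -70 17 x -60.07756045011115 y [-1.15123011  2.71931559  6.92968193] z [150.9469497  157.14865931 163.40281297]
 prong -55 29 x -54.73805741283645 y [0.97147727 3.75828125 7.19200986] z [147.53037921 153.43509425 161.87227953]
 prong -40 33 x -39.66510289614554 y [0.03823474 4.55565144 6.56130603] z [147.36144696 152.14067326 155.2296716 ]
```

View pics/p2.png

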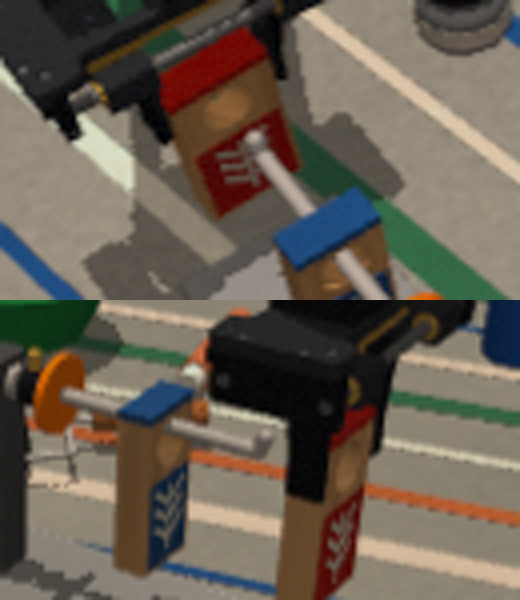

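The pictures show the prong tip in line with the hole; the heights (hole 156 mm, tip 145–165 mm) fit. Sliding on, slowly.

Request:
send_rows --increments '[0,0,0,0.49,-0.09,-0.1,0,0,0,0,0.49,-0.09,0,0,0,0,0,0.49,-0.09,0,0,0,0,0,0.3,-0.05,0,0,0,0,0,0.2,-0.035,0,0,0,0,0,0.2,-0.035,0,0,0,0,0,0.2,-0.035,0,0,0,0,0,0.2,-0.035,0,0,0,0,0,0,0,0,0]'

```text
time: 6.98
position: [0.4948, -0.1915, 0.1555]
tool_rot: [0.996, -0.088, 0.0, 0.0]
ft_force: [0.4, 0.2, -1.7]
grip_width: 0.0603
grip_force: 29.6
```

Request:
send_rows --increments '[0,0,0,0.2,-0.035,0,0,0,0,0,0.2,-0.035,0,0,0,0,0,0.2,-0.035,0,0,0,0,0,0.2,-0.035,0,0,0,0,0,0.2,-0.035,0,0,0,0,0,0,0,0,0]'

```text
time: 7.48
position: [0.505, -0.1934, 0.1556]
tool_rot: [0.996, -0.088, 0.0, 0.0]
ft_force: [-0.3, 0.4, -1.3]
grip_width: 0.0604
grip_force: 29.6
```

Request:
send_rows --increments '[0,0,0,0.3,-0.053,0,0,0,0,0,0.3,-0.053,0,0,0,0,0,0.3,-0.053,0,0,0,0,0,0.3,-0.053,0,0,0,0,0,0.3,-0.053,0,0,0,0,0,0.3,-0.053,0,0,0,0,0,0.3,-0.053,0,0,0,0,0,0.3,-0.053,0,0,0,0,0,0.3,-0.053,0,0,0,0,0,0.3,-0.053,0,0,0,0,0,0.3,-0.053,0,0,0,0,0,0.3,-0.053,0,0,0,0,0,0,0,0,0,0,0,0,0,0,0,0]'

```text
time: 8.65
position: [0.5405, -0.1995, 0.1555]
tool_rot: [0.996, -0.088, -0.0, -0.0]
ft_force: [0.3, 0.1, -1.2]
grip_width: 0.0603
grip_force: 29.6
```

```bash
cat > chk.py <<'E'
from h import *
import sys
o=robot.get_obs();tcp=o["position"];print(o["time"],tcp,o["ft_force"])
X=np.array([.9845,-.1754,0]);Y=np.array([.1754,.9845,0]);O=np.array([.5682,-.2032,0])
print("tcp local",(tcp-O)@X*1000,(tcp-O)@Y*1000)
ims=[]
for n in("scene","side"):
    c=robot.camera(n);W=cloud(c);L=np.stack([(W-O)@X,(W-O)@Y,W[...,2]],-1)*1000
    hsv=cv2.cvtColor(c["image"],cv2.COLOR_RGB2HSV).astype(int);H,S=hsv[...,0],hsv[...,1]
    near=(abs(L[...,1])<40)&(L[...,0]>-90)&(L[...,0]<100)
    for k,m,lo in(("red",((H<5)|(H>172))&(S>110),tcp[2]*1000+17),("blue",(H>98)&(H<128)&(S>100),160)):
        t=L[near&m&(L[...,2]>lo)&(L[...,2]<195)]
        if len(t)>8: print(n,k,len(t),"top z",np.median(t[:,2]).round(1),cv2.minAreaRect(t[:,:2].astype(np.float32)))
    P=O+np.array([0,0,.14]);q=c["R"]@P+c["t"];u,v=int(c["fx"]*q[0]/q[2]+c["cx"]),int(c["fy"]*q[1]/q[2]+c["cy"])
    ims.append(cv2.resize(c["image"][v-37:v+38,u-65:u+65],(520,300),interpolation=cv2.INTER_CUBIC))
save(sys.argv[1],np.vstack(ims))
E
python3 chk.py p3.png
```

```text
8.65 [ 0.54053436 -0.19951922  0.15551871] [ 0.3197408   0.07120641 -1.16252678]
tcp local -27.88243455120079 -1.2288256194404386
scene red 254 top z 179.4 ((-24.534687042236328, -1.6594734191894531), (22.33000946044922, 64.59176635742188), 2.0496795177459717)
scene blue 260 top z 165.2 ((4.879701614379883, -0.6675186157226562), (75.30149841308594, 47.28868865966797), 88.41091918945312)
side red 82 top z 178.6 ((-27.95641326904297, -0.8336181640625), (20.72447967529297, 64.12286376953125), 1.2505335807800293)
side blue 74 top z 164.6 ((16.19892120361328, 7.746477127075195), (22.169797897338867, 38.53609848022461), 0.7471777200698853)
```

View pics/p3.png

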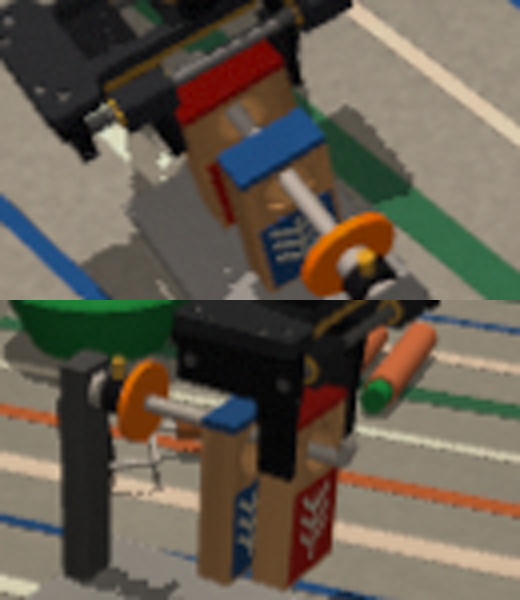

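The prong passes through the red hole, tip showing in front at (345,447), with the blue block behind it. Lowering to just clear of hanging height.

Request:
send_rows --increments '[0,0,0,0,0.05,-0.4,0,0,0,0,0,0,-0.4,0,0,0,0,0,0,-0.3,0,0,0,0,0,0,-0.1,0,0,0,0,0,0,0,0,0,0,0,0,0,0,0]'

```text
time: 9.25
position: [0.5403, -0.199, 0.1434]
tool_rot: [0.996, -0.089, -0.0, -0.0]
ft_force: [1.0, -0.6, -1.3]
grip_width: 0.0604
grip_force: 29.6
```

Request:
send_rows --increments '[0,0,0,0,0,0,0,0,0,0,0,0,0,0]'

```text
time: 9.42
position: [0.5405, -0.1991, 0.1437]
tool_rot: [0.996, -0.088, 0.0, 0.0]
ft_force: [-0.3, -0.6, -1.6]
grip_width: 0.0603
grip_force: 29.6
```

Request:
send_rows --increments '[0,0,0,0.25,-0.044,0,0,0,0,0,0.25,-0.044,0,0,0,0,0,0.2,-0.036,0,0,0,0,0,0.2,-0.036,0,0,0,0,0,0.2,-0.036,0,0,0,0,0,0.2,-0.036,0,0,0,0,0,0.2,-0.036,0,0,0,0,0,0.2,-0.036,0,0,0,0,0,0.2,-0.036,0,0,0,0,0,0.2,-0.036,0,0,0,0,0,0.2,-0.036,0,0,0,0,0,0.2,-0.036,0,0,0,0,0,0.2,-0.036,0,0]'

```text
time: 10.5
position: [0.5675, -0.2038, 0.1435]
tool_rot: [0.996, -0.088, -0.0, -0.0]
ft_force: [0.2, -0.5, -1.2]
grip_width: 0.0603
grip_force: 29.6
```

```bash
python3 - <<'E'
from h import *
d=np.load("c0.npz");X=np.array([.9845,-.1754,0]);Y=np.array([.1754,.9845,0]);O=np.array([.5682,-.2032,0])
for n in("scene","side"):
    c={k:d[k+"_"+n] for k in("image","range_z","fx","fy","cx","cy","R","t")};W=cloud(c);L=np.stack([(W-O)@X,(W-O)@Y,W[...,2]],-1)*1000
    h=cv2.cvtColor(c["image"],cv2.COLOR_RGB2HSV).astype(int)
    m=(h[...,0]>=6)&(h[...,0]<20)&(h[...,1]>170)&(L[...,0]>38)&(L[...,0]<100)&(abs(L[...,1])<32)&(abs(L[...,2]-150)<32)
    p=L[m];print(n,len(p),np.percentile(p[:,0],[2,10,25,50,75,90,98]).round(1))
E
python3 chk.py p4.png
```

```text
scene 228 [83.  85.1 86.4 87.2 88.  88.5 89.6]
side 163 [81.9 83.1 83.7 84.5 85.4 87.5 90.2]
10.5 [ 0.56746311 -0.20378738  0.14349588] [ 0.24055049 -0.51657657 -1.20585035]
tcp local -0.6224432816826183 -0.707529430895835
scene red 210 top z 167.4 ((3.524411201477051, -0.6392440795898438), (64.39225769042969, 19.72100830078125), 89.2110595703125)
scene blue 247 top z 165.2 ((24.38614273071289, -1.2160472869873047), (22.794742584228516, 49.69966506958008), 0.6313005089759827)
side red 89 top z 166.6 ((2.3107681274414062, -4.218681335449219), (71.813232421875, 27.119474411010742), 88.1507568359375)
side blue 15 top z 164.3 ((29.46478271484375, 19.83474349975586), (11.91069221496582, 13.697872161865234), 5.965307712554932)
```

Request:
send_rows --increments '[0,0,0,0.25,-0.044,0,0,0,0,0,0.25,-0.045,0,0,0,0,0,0.25,-0.045,0,0,0,0,0,0.25,-0.045,0,0,0,0,0,0.25,-0.045,0,0,0,0,0,0.25,-0.045,0,0,0,0,0,0.25,-0.045,0,0,0,0,0,0.25,-0.045,0,0,0,0,0,0.25,-0.044,0,0,0,0,0,0.25,-0.044,0,0,0,0,0,0.25,-0.044,0,0,0,0,0,0.25,-0.044,0,0,0,0,0,0.15,-0.026,0,0]'

```text
time: 11.68
position: [0.5993, -0.2096, 0.1436]
tool_rot: [0.996, -0.088, 0.0, 0.0]
ft_force: [-0.3, 0.5, -1.4]
grip_width: 0.0602
grip_force: 29.6
```

Request:
send_rows --increments '[0,0,0,0.1,-0.018,0,0,0,0,0,0.1,-0.018,0,0,0,0,0,0.1,-0.018,0,0,0,0,0,0.1,-0.018,0,0]'

```text
time: 12.02
position: [0.6029, -0.2102, 0.1436]
tool_rot: [0.996, -0.089, -0.0, -0.0]
ft_force: [-0.6, 0.8, -2.4]
grip_width: 0.0602
grip_force: 29.6
```

Request:
send_rows --increments '[0,0,0,0.1,-0.018,0,0,0,0,0,0.1,-0.018,0,0,0,0,0,0.1,-0.018,0,0,0,0,0,0.1,-0.018,0,0,0,0,0,0,0,0,0]'

```text
time: 12.43
position: [0.6072, -0.211, 0.1436]
tool_rot: [0.996, -0.088, 0.0, 0.0]
ft_force: [0.7, 0.5, -1.7]
grip_width: 0.0602
grip_force: 29.6
```

Request:
send_rows --increments '[0,0,0,0.1,-0.018,0,0,0,0,0,0.1,-0.018,0,0,0,0,0,0,0,0,0,0,0,0,0,0,0,0]'

```text
time: 12.77
position: [0.6091, -0.2114, 0.1436]
tool_rot: [0.996, -0.089, 0.0, 0.0]
ft_force: [0.8, 0.0, -1.6]
grip_width: 0.0602
grip_force: 29.6
```

Request:
send_rows --increments '[0,0,0,0.1,-0.018,0,0,0,0,0,0.1,-0.018,0,0,0,0,0,0,0,0,0]'

```text
time: 13.02
position: [0.6112, -0.2117, 0.1436]
tool_rot: [0.996, -0.088, 0.0, 0.0]
ft_force: [-0.4, 0.8, -1.1]
grip_width: 0.0603
grip_force: 29.6
```

Request:
send_rows --increments '[0,0,0,0.1,-0.018,0,0,0,0,0,0.05,-0.009,0,0,0,0,0,0,0,0,0]'

```text
time: 13.27
position: [0.6126, -0.2119, 0.1435]
tool_rot: [0.996, -0.088, 0.0, 0.0]
ft_force: [0.8, -0.5, -1.2]
grip_width: 0.0601
grip_force: 29.6
```

```bash
python3 chk.py p5.png
```

```text
13.2667 [ 0.61257396 -0.21193284  0.14354649] [ 0.81089706 -0.47786987 -1.24811184]
tcp local 45.217901604692486 -0.8142894454239346
scene red 186 top z 167.3 ((52.97267150878906, -1.983673095703125), (34.235069274902344, 62.16944885253906), 27.125768661499023)
scene blue 209 top z 165.2 ((67.24154663085938, -0.393951416015625), (26.820863723754883, 77.78327178955078), 0.8802107572555542)
side red 89 top z 166.4 ((48.02387237548828, -0.4485893249511719), (64.28071594238281, 27.426565170288086), 87.5424575805664)
side blue 13 top z 163.8 ((59.12372589111328, 30.20294189453125), (10.546276092529297, 49.0999755859375), 66.15948486328125)
```

View pics/p5.png

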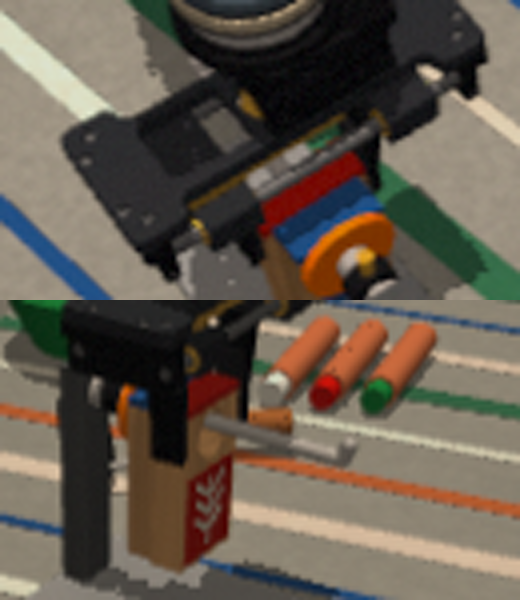

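The blue block at (320,215) is now close to the orange pad at (350,250), with red right against it. Advancing 0.5 mm per row and watching the force.

Request:
send_rows --increments '[0,0,0,0.05,-0.009,0,0,0,0,0,0.05,-0.009,0,0,0,0,0,0,0,0,0]'

```text
time: 13.62
position: [0.6135, -0.2121, 0.1436]
tool_rot: [0.996, -0.089, 0.0, 0.0]
ft_force: [0.0, -0.7, -1.6]
grip_width: 0.0601
grip_force: 29.6
```

Request:
send_rows --increments '[0,0,0,0.05,-0.009,0,0,0,0,0,0.05,-0.009,0,0,0,0,0,0,0,0,0]'

```text
time: 13.87
position: [0.614, -0.2121, 0.1435]
tool_rot: [0.996, -0.088, -0.001, -0.0]
ft_force: [-1.1, 0.1, -1.2]
grip_width: 0.0603
grip_force: 29.6
```

Request:
send_rows --increments '[0,0,0,0.05,-0.009,0,0,0,0,0,0.05,-0.009,0,0,0,0,0,0,0,0,0]'

```text
time: 14.12
position: [0.6146, -0.2122, 0.1434]
tool_rot: [0.996, -0.088, -0.001, -0.0]
ft_force: [-4.5, 0.6, -0.1]
grip_width: 0.0606
grip_force: 29.6
```

Request:
send_rows --increments '[0,0,0,0.04,-0.007,0,0,0,0,0,0,0,0,0]'

```text
time: 14.28
position: [0.615, -0.2123, 0.1434]
tool_rot: [0.996, -0.088, -0.001, -0.0]
ft_force: [-5.4, 0.7, 0.4]
grip_width: 0.0602
grip_force: 29.6
```

Request:
send_rows --increments '[0,0,0,0.02,-0.004,0.03,0,0,0,0,0,0,0,0,0,0,0,0,0,0,0,0,0,0,0,0,0,0,0,0,0,0,0,0,0,0,0,0,0,0,0,0]'

```text
time: 14.78
position: [0.6153, -0.2123, 0.1435]
tool_rot: [0.996, -0.089, -0.001, -0.0]
ft_force: [-5.0, 0.5, -1.0]
grip_width: 0.0599
grip_force: 29.6
```

Request:
send_rows --increments '[0,0,0,0,0,0,0,0,0,0,0,0,0,0,0,0,0,0,0,0,0,0,0,0,0,0,0,0,0,0,0,0,0,0,0]'

```text
time: 15.2
position: [0.6153, -0.2123, 0.1435]
tool_rot: [0.996, -0.088, -0.001, -0.0]
ft_force: [-4.2, 0.7, -0.7]
grip_width: 0.0602
grip_force: 29.6
```

Request:
send_rows --increments '[0,0,0,0.03,-0.005,0,0,0,0,0,0.03,-0.005,0,0,0,0,0,0,0,0,0,0,0,0,0,0,0,0]'

```text
time: 15.53
position: [0.6156, -0.2123, 0.1435]
tool_rot: [0.996, -0.089, -0.001, -0.0]
ft_force: [-5.3, 0.9, 0.7]
grip_width: 0.0602
grip_force: 29.6
```

Request:
send_rows --increments '[0,0,0,0,0,0,0,0,0,0,0,0,0,0,0,0,0,0,0,0,0,0,0,0,0,0,0,0,0,0,0,0,0,0,0,0,0,0,0,0,0,0,0,0,0,0,0,0,0]'

```text
time: 16.12
position: [0.6156, -0.2123, 0.1435]
tool_rot: [0.996, -0.088, -0.001, -0.0]
ft_force: [-5.3, 0.5, -0.4]
grip_width: 0.0599
grip_force: 29.6
```

Request:
send_rows --increments '[0,0,0,0.03,-0.005,0,0,0,0,0,0,0,0,0,0,0,0,0,0,0,0,0,0,0,0,0,0,0,0,0,0,0,0,0,0,0,0,0,0,0,0,0,0,0,0,0,0,0,0]'

```text
time: 16.7
position: [0.6157, -0.2123, 0.1435]
tool_rot: [0.996, -0.088, -0.001, -0.0]
ft_force: [-6.6, 1.5, -0.1]
grip_width: 0.0601
grip_force: 29.5
```

Request:
send_rows --increments '[0,0,0,-0.05,0.009,0,0,0,0,0,-0.05,0.009,0,0,0,0,0,-0.05,0.009,0,0,0,0,0,-0.05,0.009,0,0,0,0,0,0,0,0,0,0,0,0,0,0,0,0,0,0,0,0,0,-0.05,0,0,0,0,0,0,-0.05,0,0,0,0,0,0,0,0]'

```text
time: 17.45
position: [0.615, -0.2124, 0.1431]
tool_rot: [0.996, -0.088, 0.0, 0.0]
ft_force: [-4.2, 2.0, 0.4]
grip_width: 0.06
grip_force: 29.6
```

Request:
send_rows --increments '[0,0,0,-0.05,0.009,0,0,0,0,0,-0.05,0.009,0,0,0,0,0,-0.05,0.009,0,0,0,0,0,0,0,0,0,0,0,0,0,0,0,0,0,0,0,0,0,0,0]'

```text
time: 17.95
position: [0.6141, -0.2124, 0.1431]
tool_rot: [0.996, -0.088, 0.001, 0.0]
ft_force: [-0.8, 0.1, -1.0]
grip_width: 0.0605
grip_force: 29.6
```

Request:
send_rows --increments '[0,0,0,0,0,-0.05,0,0,0,0,0,0,-0.05,0,0,0,0,0,0,0,0]'

```text
time: 18.2
position: [0.6138, -0.2123, 0.1418]
tool_rot: [0.996, -0.088, 0.0, 0.0]
ft_force: [0.1, 0.5, -2.2]
grip_width: 0.0604
grip_force: 29.6
```

Request:
send_rows --increments '[0,0,0,0,0,-0.05,0,0,0,0,0,0,0,0,0,0,0,0,0,0,0]'

```text
time: 18.45
position: [0.6136, -0.2121, 0.1414]
tool_rot: [0.996, -0.089, 0.0, 0.0]
ft_force: [-0.3, -0.9, -0.7]
grip_width: 0.0603
grip_force: 29.6
```

Request:
send_rows --increments '[0,0,0,0,0,-0.03,0,0,0,0,0,0,0,0,0,0,0,0,0,0,0]'

```text
time: 18.7
position: [0.6136, -0.2122, 0.1412]
tool_rot: [0.996, -0.088, 0.0, 0.0]
ft_force: [-0.7, -0.2, -0.5]
grip_width: 0.0599
grip_force: 29.6
```

Request:
send_rows --increments '[0,0,0,0,0,0,0.6,0,0,0,0,0,0,0.7,0,0,0,0,0,0,0.73,0,0,0,0,0,0,0.8,0,0,0,0,0,0,0.9,0,0,0,0,0,0,1,0,0,0,0,0,0,1,0,0,0,0,0,0,1,0,0,0,0,0,0,1]' --newtons 3

```text
time: 19.45
position: [0.6134, -0.212, 0.1411]
tool_rot: [0.996, -0.088, 0.0, -0.0]
ft_force: [-0.1, 0.8, 0.4]
grip_width: 0.0859
grip_force: 0.0
```

Request:
send_rows --increments '[0,0,0,0,0,0.5,1,0,0,0,0,0,0.5,1,0,0,0,0,0,1,1,0,0,0,0,0,1,1,0,0,0,0,0,2,1,0,0,0,0,0,2,1,0,0,0,0,0,2,1,0,0,0,0,0,2,1,0,0,0,-3,0,1,1,0,0,0,-3,0,1,1,0,0,0,-3,0,0,1,0,0,0,-3,0,0,1,0,0,0,0,0,0,1,0,0,0,0,0,0,1,0,0,0,0,0,0,1]'

```text
time: 20.7
position: [0.4945, -0.2127, 0.2724]
tool_rot: [0.996, -0.089, 0.002, 0.001]
ft_force: [0.8, -0.2, -0.0]
grip_width: 0.0873
grip_force: 0.0
```

```bash
sed -i 's/tcp\[2\]\*1000+17/160/' chk.py; python3 chk.py p6.png
```

```text
20.7 [ 0.49448402 -0.21268401  0.27241018] [ 0.76296077 -0.16871684 -0.03007419]
tcp local -70.90988695214364 -22.266787558522562
scene red 299 top z 165.2 ((48.27444076538086, -2.3852787017822266), (60.12248611450195, 25.741430282592773), 89.08013153076172)
scene blue 195 top z 165.3 ((71.28917694091797, -1.2425308227539062), (22.115676879882812, 50.559326171875), 0.4092006981372833)
side red 135 top z 164.5 ((60.53152847290039, 1.6461601257324219), (49.258209228515625, 65.35154724121094), 1.6609296798706055)
side blue 77 top z 164.5 ((72.92823028564453, 1.855825424194336), (20.832822799682617, 50.21359634399414), 2.782179117202759)
```

View pics/p6.png

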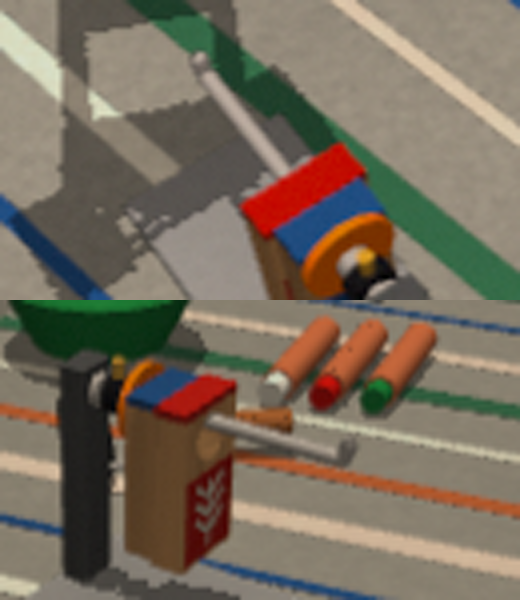

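Both blocks hang square, together, well back (tops at 165 mm, centres about 23 mm apart: red (305,190), blue (330,220)), and the gripper is clear.

```bash
python3 -c "
from rig import robot
print(robot.hand_in())"
```

```text
the job is handed in; nothing more can be done
None
```

The job is handed in: the red block was hung in front of the blue one and both were pressed on the pad at about 5–6 N for over a second, then released; they hang together, well back on the hook (no verdict was returned).

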